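Shift the bottle-strip cutter to wide strips through its H gate

TASK

Set the bottle-strip cutter to cut wide strips: with the outside of shut fingers, push the gear lever from where it stands on the right (as the robot sees it), across the H gate and fully home into the slot beside the wide bar mark. Only push the lever, never take it between the fingers, and finish with the hand clear of it. Leave the glue bottle, the tub and the tape roll where they stand.

Things in the scene. Friction and masses are not known exactly. Their poses are not given: they have to be found in the camera images.
- cutter: Strip cutter fixed to the table: grey box 150 x 150 mm, steel gate plate on top at 115 mm height. Origin: table level, under the box centre; x points to the far side, y left, z up; turned up to 0.35 rad about z. Spool on the right side (y -75 to -160 mm, 112 mm high); cutting head and motor beyond the box (x 75 to 215 mm, up to 90 mm high).
- gate (a point): Centre of the H opening, on the plate's top. In the cutter's axes: two straight slots along x, 18 mm wide, centre lines at y = +22 mm (left) and -22 mm (right), each from x = -32 to +32 mm, joined by one neutral cross channel along y at x = 0, 18 mm wide.
- select (a joint): Sideways tilt of the lever (rad) about the cutter's x direction; pivot 35 mm above the table under the gate centre. 0 upright, positive leans left (cutter +y). Rests at about 0.24 to 0.32 in the left column, -0.24 to -0.32 in the right; can cross only while gear is within about +-0.04. Stays where left (friction 0.25 N m).
- gear (a joint): Fore-and-aft tilt of the lever (rad), carried by select, same pivot: 0 in neutral, positive leans away from the robot side (cutter +x), negative towards it. The slot ends stop it at about +0.32 and -0.32. Stays where it is left (friction 0.25 N m, about 1.5 N at the knob).
- knob (a point): Centre of the black ball knob, 36 mm in diameter, on top of the lever's 12 mm steel stem, 165 mm from the pivot (about 200 mm above the table when upright, 180 mm when leaning into a slot end). At the start it is in the right-hand column of the gate.
- stem_low (a point): Point on the stem's axis, 100 mm from the pivot, about 20 mm above the gate plate.
- stem_high (a point): Point on the stem's axis, 125 mm from the pivot, 40 mm below the knob centre.
- wide_mark: White raised bar 26 mm (along cutter x) x 30 mm x 3 mm high on the gate plate: the mark of wide strips. It lies just left of one of the two left-hand slots, at cutter y = +56 mm and x = +34 mm (it marks the far left slot) or x = -34 mm (the near left slot). Origin under its centre.
- narrow_mark: The same sort of white bar, only 7 mm wide along cutter x, 30 mm long: narrow strips. Beside the other left-hand slot. (The right-hand slots have a small round dot, 12 mm, each.)
- glue_bottle: Bystander: white glue bottle, 54 mm diameter, 140 mm high, loose, left of the cutter. Origin under its base.
- tub: Bystander: purple plastic tub, 90 mm across the rim, 60 mm high, loose, right of the cutter. Origin under its base.
- tape_roll: Bystander: yellow tape roll lying flat, 76 mm diameter, 24 mm high, loose, on the robot's side of the cutter. Origin under its base.

How it is judged (in metres and radians):
On the way:
1. the lever has crossed through neutral into the left column (value of joint select above 0.2 rad and value of joint gear between -0.1 and 0.1 rad), for 0.1 s.
At the end, for the whole second after the job is handed in: The lever rests in the left-hand slot beside the wide bar: select above 0.2 rad, and gear beyond 0.265 rad towards that slot's end (stop at about 0.32) (value of joint select above 0.2 rad and ((x of wide_mark in the frame of cutter above 0 m and value of joint gear above 0.265 rad) or (x of wide_mark in the frame of cutter below 0 m and value of joint gear below -0.265 rad)) and linear speed of gear below 0.02 m/s); the robot touches nothing.
It fails at once if the lever is taken between the fingers (distance between the grasp point and knob below 0.022 m or distance between the grasp point and stem_high below 0.011 m or distance between the grasp point and stem_low below 0.011 m).
It fails at once if a bystander is moved, lifted or tipped (distance of any of glue_bottle, tub, tape_roll from where it was at the start of the episode above 0.025 m or angle between any of glue_bottle, tub, tape_roll's own z axis and vertical above 0.5 rad).
It also fails if it takes over 61 s, if anything falls off the work surface, if the arm or the gripper's body presses on something with over 40 N, if the wrist force passes 120 N, or if a joint passes its speed limit or range.

ROBOT

A 6-joint arm with a two-finger parallel gripper is mounted at the origin on the work surface. World frame = base frame: x ahead of the robot, y to its left, z up, the work surface at z = 0. Lengths are in m, angles in degrees, forces in N, time in s.
With the tool pointing down it reaches from about 0.25 to 0.725 m from the base axis. Payload 9.7 kg.
Tool frame: the origin (TCP) lies at the very end of the fingers, on their centre line; the grasp point (between the pads) lies 19 mm behind it; z points along the fingers, y is the line along which they close (so a half turn about z gives the same grasp; the last joint's range is limited). The gripper opens to 85 mm and grips with 20 to 120 N. Pads are 22 mm wide; open, the fingers measure 114 mm over their backs; the gripper's body (76 mm by 85 mm) begins 54 mm behind the grasp point. The pads swing forward as they close: fully open they stand 13 mm farther back than shut.
Start: joints at [-76.604, 4.979, 10.078, 95.1, 0, 90], TCP at [0.127, -0.535, 0.231] pointing down, gripper open.
Joint ranges: [-179.16, 179.16], [-48.56, 103.87], [-65.8, 70.77], [-126.05, 130.52], [-82.76, 87.17], [-180, 180]. Speed limits (degrees/s): [127.2, 127.2, 147.25, 180, 180, 180].

INTERFACE

Orientations are given as [roll, pitch, yaw] about the fixed x, y, z axes, in that order (R = Rz(yaw) Ry(pitch) Rx(roll)).
In Python, from workcell import telemetry, optics, workorder gives the robot as it stands.
- The arm moves only by the shell command python3 -m handwheel 'ROWS' [FORCE]. ROWS is JSON, a list of rows, each an object of numbers: "tx", "ty", "tz": the shift along the tool's x, y, z in m; "ax", "ay", "az": the turn, a rotation vector about the tool's x, y, z in degrees; "jaw": the gripper command: -1 is shut, 1 is fully open, values between are in proportion. A call has exactly 10 rows; each row shifts and turns the commanded pose from where the row before left it, along the tool's axes as they then stand; what a row does not reach is not made up. A row lasts 1/8 s, in which the tool goes at most 62.5 mm and 10.7 degrees, less where a joint would pass 70% of its speed; a pose out of reach is approached as far as the arm can. A call is refused whole if a number of a shift passes 0.0625 or a number of a turn 10.7, either way. A call with a gripper value outside its range is refused whole. The fingers move at their own pace and stop on an object; FORCE is the grip in N (left out, the last holds). Time passes only in rows, so rows that do not move let the fingers close, or fill a call up. It gives the time, the measured TCP pose, the force, the opening and the grip force at its end, in the units of the state.
- telemetry.get_obs(): the state, without advancing time (a new reading comes with each control period).
- optics.camera(name): name is "scene" or "top"; returns a dict with "color" (420x560x3 uint8, red, green, blue), "K" (3x3 intrinsics, pixels), "k1" (the pictures are not rectified: a ray, as slopes to the right and down, at radius r is drawn at 1 + k1 r^2 times it, then the intrinsics apply), "extrinsics" (4x4, takes a point from camera to world coordinates). Camera axes: x right, y down, z forward; pixel columns grow to the right and rows downward; lengths in m; the calibration is good to about 2 mm. A picture is of the moment at which its call begins. There is no depth.
- workorder.job_done(): hands the job in; it is judged then, once.
The state is a dict: "time": time; "q": joint angles; "qd": joint speeds; "joint_efforts": joint torques, N m; "ee_pos": TCP position; "tcp_rot": TCP orientation; "wrist_force": force on the tool from outside, world axes, zero at the start; "torque": the same for the moment, N m; "opening": finger opening in m; "grasp_force": force on a finger pad.
Only numpy, scipy, OpenCV 4.12 (cv2) and the standard library are available. Lean on these libraries where they do the work, as an engineer would, in place of code of your own. Each camera call takes 0.05 s, during which the arm holds its last target. There are 200 camera calls.

## Working session

There is one attempt and no reset: what is moved stays moved. The work goes in short steps, Python scripts to look and compute and a shell command to move; the robot and the scene stay as the last step left them, time stands still between calls to the robot, and variables do not carry over. Pictures are saved under pics/ and viewed, at most 10 in all, crops included, and the job is handed in when it is done.

```bash
mkdir -p pics
python3 - <<'E'
from workcell import telemetry, optics
import cv2
o=telemetry.get_obs(); print(o['time'],o['ee_pos'],o['tcp_rot'],o['opening'])
for n in("scene","top"):
    c=optics.camera(n); cv2.imwrite(f"pics/{n}0.png",c["color"][:,:,::-1]); print(n,c["K"],c["k1"],c["extrinsics"])
E
```

```text
0.0 [ 0.12734751 -0.53481303  0.23054833] [-1.79920734e+02  2.32992005e-03  1.33944414e+01] 0.08526572276078785
scene [[436.27159261   0.         278.47806892]
 [  0.         436.27159261 208.57250292]
 [  0.           0.           1.        ]] -0.14150886031979895 [[-0.11887854  0.65841237 -0.74320996  1.28947155]
 [ 0.9926842   0.06289222 -0.10306621  0.08307575]
 [-0.02111795 -0.75002514 -0.6610721   0.79591856]
 [ 0.          0.          0.          1.        ]]
top [[474.08544548   0.         277.95717332]
 [  0.         474.08544548 206.7015837 ]
 [  0.           0.           1.        ]] -0.060842067224725495 [[ 2.67110098e-02 -9.80966421e-01  1.92331493e-01  3.75721289e-01]
 [-9.99039043e-01 -3.28842661e-02 -2.89761135e-02  4.14888094e-04]
 [ 3.47492743e-02 -1.91372690e-01 -9.80902126e-01  9.54119993e-01]
 [ 0.00000000e+00  0.00000000e+00  0.00000000e+00  1.00000000e+00]]
```

View pics/scene0.png

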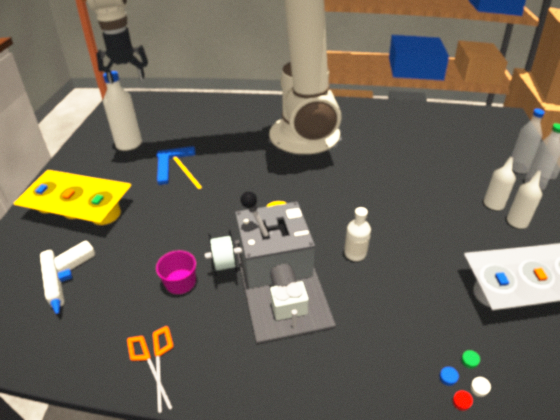

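View pics/top0.png

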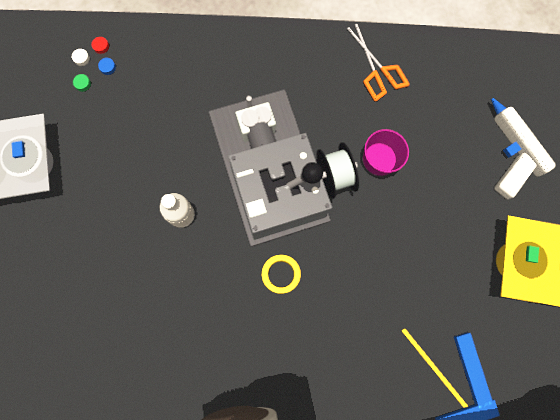

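The top view shows the cutter at about (280,185) px with the knob at (312,173). The wide bar is at about (257,208), the near-left slot, and the narrow bar at (245,174). I'll enlarge both views to read the pixels.

Run:
```python
import cv2,numpy as np
a=cv2.imread("pics/top0.png")[120:250,215:365]; b=cv2.imread("pics/scene0.png")[180:290,220:330]
a=cv2.resize(a,None,fx=4,fy=4,interpolation=cv2.INTER_CUBIC)
cv2.imwrite("pics/topc.png",a)
cv2.imwrite("pics/scenec.png",cv2.resize(b,None,fx=5,fy=5,interpolation=cv2.INTER_CUBIC))
```

```text
(no output)
```

View pics/topc.png

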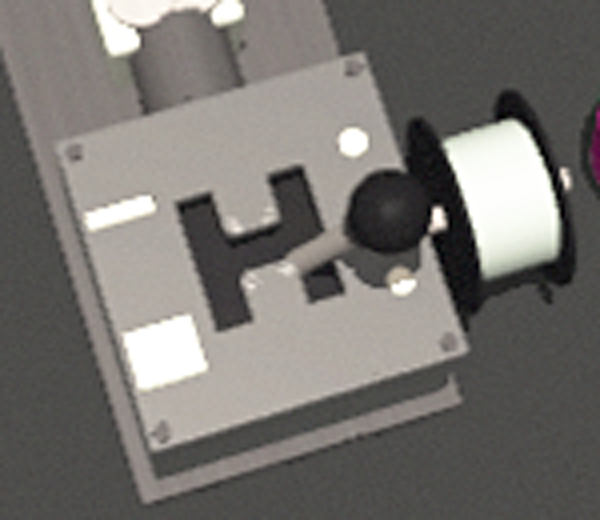

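View pics/scenec.png

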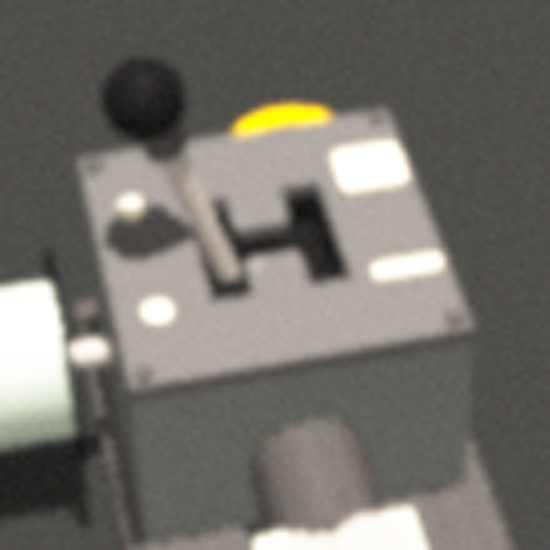

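The wide bar (crop 165,352) is at the near-left slot, and the narrow bar is at the far left. The knob is at top-crop (390,212) and scene-crop (144,98). Screws can be read in both views, so I'll triangulate.

```bash
cat > h.py <<'E'
import numpy as np
from scipy.optimize import least_squares
CAM={"scene":([436.2716,278.4781,208.5725],-0.141509,np.array([[-0.11887854,0.65841237,-0.74320996,1.28947155],[0.9926842,0.06289222,-0.10306621,0.08307575],[-0.02111795,-0.75002514,-0.6610721,0.79591856]])),
"top":([474.0854,277.9572,206.7016],-0.060842,np.array([[0.0267110098,-0.980966421,0.192331493,0.375721289],[-0.999039043,-0.0328842661,-0.0289761135,4.14888094e-04],[0.0347492743,-0.191372690,-0.980902126,0.954119993]]))}
def proj(n,P):
    (f,cx,cy),k,E=CAM[n]; p=E[:,:3].T@(np.asarray(P)-E[:,3]); s=p[:2]/p[2]; s=s*(1+k*(s@s)); return s*f+[cx,cy]
def tri(pt,ps):
    r=least_squares(lambda P:np.r_[proj("top",P)-pt,proj("scene",P)-ps],[.45,0,.15]); return r.x,np.abs(r.fun).max()
def onz(n,p,z):
    return np.r_[least_squares(lambda P:proj(n,[P[0],P[1],z])-p,[.45,0]).x,z]
T=lambda u,v:np.array([215+(u+.5)/4-.5,120+(v+.5)/4-.5])
S=lambda u,v:np.array([220+(u+.5)/5-.5,180+(v+.5)/5-.5])
E
python3 - <<'E'
from h import *
pts={"FL":((75,152),(455,320)),"FR":((354,66),(143,377)),"NR":((448,342),(93,165)),"NL":((162,432),(377,115)),
"knob":((390,212),(144,98)),"wide":((165,352),(370,166)),"narrow":((120,213),(407,266))}
R={}
for k,(a,b) in pts.items(): R[k],e=tri(T(*a),S(*b)); print(k,R[k].round(4),round(e,2))
c=sum(R[k] for k in("FL","FR","NR","NL"))/4
d=R["FL"]+R["FR"]-R["NL"]-R["NR"]; yaw=np.arctan2(d[1],d[0]); l=R["FL"]+R["NL"]-R["FR"]-R["NR"]
print("c",c,"yaw",yaw,np.arctan2(-l[0],l[1]))
yaw=(yaw+np.arctan2(-l[0],l[1]))/2
Rz=np.array([[np.cos(yaw),-np.sin(yaw),0],[np.sin(yaw),np.cos(yaw),0],[0,0,1]])
for k in R: print(k,(Rz.T@(R[k]-[c[0],c[1],0])).round(4))
for n,p in(("bottle",(180,222)),("tub",(386,156)),("tape",(281,274))): print(n,onz("top",p,.02).round(3))
E
```

```text
FL [0.6298 0.0599 0.1137] 0.12
FR [ 0.6764 -0.0685  0.1138] 0.44
NR [ 0.5464 -0.1138  0.1143] 0.8
NL [0.5006 0.0149 0.1167] 0.39
knob [ 0.5853 -0.0783  0.191 ] 0.52
wide [0.537  0.0148 0.1165] 0.36
narrow [0.6009 0.0375 0.1161] 0.46
c [ 0.5883082  -0.02688353  0.1146133 ] yaw 0.335303978504726 0.34528788693211687
FL [0.0681 0.068  0.1137]
FR [ 0.0692 -0.0687  0.1138]
NR [-0.0685 -0.0679  0.1143]
NL [-0.0687  0.0686  0.1167]
knob [-0.02   -0.0475  0.191 ]
wide [-0.0345  0.0564  0.1165]
narrow [0.0334 0.0564 0.1161]
bottle [0.521 0.167 0.02 ]
tub [ 0.674 -0.249  0.02 ]
tape [ 0.425 -0.037  0.02 ]
```

Every point matches the sizes given: plate at 0.115, wide bar at (-34,+56) mm, so the target is the **near left** slot (gear < -0.265). The lever now stands at gear ≈ -0.12, select ≈ -0.29. The plan is to push +x to neutral, then left, then towards the robot. First I shut the fingers and align the tool yaw with the cutter.

```bash
cat > st.py <<'E'
from workcell import telemetry
import numpy as np
o=telemetry.get_obs(); y=.340; d=np.array(o['ee_pos'])-[.5883,-.0269,0]
print("t",round(o['time'],2),"cutter xyz",round(np.cos(y)*d[0]+np.sin(y)*d[1],4),round(-np.sin(y)*d[0]+np.cos(y)*d[1],4),round(d[2],4),"rpy",np.round(o['tcp_rot'],1),"want yaw",round(np.degrees(y),1))
f=np.array(o['wrist_force']);print("F cutter",round(np.cos(y)*f[0]+np.sin(y)*f[1],2),round(-np.sin(y)*f[0]+np.cos(y)*f[1],2),round(f[2],2),"open",round(o['opening'],4))
E
python3 -m handwheel '[{"tz":-0.03,"jaw":-1},{"az":-6.1,"jaw":-1},{"tx":0.033,"ty":-0.017,"jaw":-1},{"tx":0.033,"ty":-0.017,"jaw":-1},{"tx":0.033,"ty":-0.017,"jaw":-1},{"tx":0.033,"ty":-0.017,"jaw":-1},{"tx":0.033,"ty":-0.017,"jaw":-1},{"tx":0.033,"ty":-0.017,"jaw":-1},{"tx":0.033,"ty":-0.017,"jaw":-1},{"jaw":-1}]' 20; python3 st.py
```

```text
t 0.1 cutter xyz -0.6039 -0.3251 0.2306 rpy [-179.9   -0.    13.4] want yaw 19.5
F cutter -0.08 0.31 0.21 open 0.0851$[0]: bad value
```

```bash
python3 -m handwheel '[{"tx":0,"ty":0,"tz":-0.03,"ax":0,"ay":0,"az":0,"jaw":-1},{"tx":0,"ty":0,"tz":0,"ax":0,"ay":0,"az":-6.1,"jaw":-1},{"tx":0.033,"ty":-0.017,"tz":0,"ax":0,"ay":0,"az":0,"jaw":-1},{"tx":0.033,"ty":-0.017,"tz":0,"ax":0,"ay":0,"az":0,"jaw":-1},{"tx":0.033,"ty":-0.017,"tz":0,"ax":0,"ay":0,"az":0,"jaw":-1},{"tx":0.033,"ty":-0.017,"tz":0,"ax":0,"ay":0,"az":0,"jaw":-1},{"tx":0.033,"ty":-0.017,"tz":0,"ax":0,"ay":0,"az":0,"jaw":-1},{"tx":0.033,"ty":-0.017,"tz":0,"ax":0,"ay":0,"az":0,"jaw":-1},{"tx":0.033,"ty":-0.017,"tz":0,"ax":0,"ay":0,"az":0,"jaw":-1},{"tx":0,"ty":0,"tz":0,"ax":0,"ay":0,"az":0,"jaw":-1}]' 20; python3 st.py
```

```text
time: 1.35
ee_pos: [0.3066, -0.3444, 0.2611]
tcp_rot: [-180.0, -0.0, 19.7]
wrist_force: [-0.5, -0.8, -1.3]
opening: -0.0002
grasp_force: 0.0
t 1.35 cutter xyz -0.3715 -0.2053 0.2611 rpy [-180.    -0.    19.7] want yaw 19.5
F cutter -0.74 -0.64 -1.29 open -0.0002
```

```bash
python3 -m handwheel '[{"tx":0.032,"ty":-0.0175,"tz":0,"ax":0,"ay":0,"az":0,"jaw":-1},{"tx":0.032,"ty":-0.0175,"tz":0,"ax":0,"ay":0,"az":0,"jaw":-1},{"tx":0.032,"ty":-0.0175,"tz":0,"ax":0,"ay":0,"az":0,"jaw":-1},{"tx":0.032,"ty":-0.0175,"tz":0,"ax":0,"ay":0,"az":0,"jaw":-1},{"tx":0.032,"ty":-0.0175,"tz":0,"ax":0,"ay":0,"az":0,"jaw":-1},{"tx":0.032,"ty":-0.0175,"tz":0,"ax":0,"ay":0,"az":0,"jaw":-1},{"tx":0.032,"ty":-0.0175,"tz":0,"ax":0,"ay":0,"az":0,"jaw":-1},{"tx":0.032,"ty":-0.0175,"tz":0,"ax":0,"ay":0,"az":0,"jaw":-1},{"tx":0.032,"ty":-0.0175,"tz":0,"ax":0,"ay":0,"az":0,"jaw":-1},{"tx":0,"ty":0,"tz":0,"ax":0,"ay":0,"az":0,"jaw":-1}]'; python3 st.py
```

```text
time: 2.6
ee_pos: [0.5253, -0.1004, 0.2602]
tcp_rot: [-180.0, 0.1, 19.6]
wrist_force: [0.5, -1.3, -0.3]
opening: 0.0001
grasp_force: 0.0
t 2.6 cutter xyz -0.0839 -0.0483 0.2602 rpy [-1.80e+02  1.00e-01  1.96e+01] want yaw 19.5
F cutter 0.03 -1.41 -0.31 open 0.0001
```

```bash
python3 -m handwheel '[{"tx":0,"ty":0,"tz":0.03,"ax":0,"ay":0,"az":0,"jaw":-1},{"tx":0,"ty":0,"tz":0.03,"ax":0,"ay":0,"az":0,"jaw":-1},{"tx":0,"ty":0,"tz":0.028,"ax":0,"ay":0,"az":0,"jaw":-1},{"tx":0,"ty":0,"tz":0,"ax":0,"ay":0,"az":0,"jaw":-1},{"tx":0,"ty":0,"tz":0,"ax":0,"ay":0,"az":0,"jaw":-1},{"tx":0,"ty":0,"tz":0,"ax":0,"ay":0,"az":0,"jaw":-1},{"tx":0,"ty":0,"tz":0,"ax":0,"ay":0,"az":0,"jaw":-1},{"tx":0,"ty":0,"tz":0,"ax":0,"ay":0,"az":0,"jaw":-1},{"tx":0,"ty":0,"tz":0,"ax":0,"ay":0,"az":0,"jaw":-1},{"tx":0,"ty":0,"tz":0,"ax":0,"ay":0,"az":0,"jaw":-1}]'; python3 st.py
python3 - <<'E'
from workcell import optics
import cv2
a=optics.camera("top")["color"][110:260,215:365,::-1];b=optics.camera("scene")["color"][130:280,200:350,::-1]
cv2.imwrite("pics/p1.png",cv2.resize(cv2.hconcat([a,b]),None,fx=2.6,fy=2.6,interpolation=cv2.INTER_CUBIC))
E
```

```text
time: 3.85
ee_pos: [0.5244, -0.1011, 0.1733]
tcp_rot: [-180.0, 0.0, 19.5]
wrist_force: [-0.5, 0.6, -0.0]
opening: 0.0001
grasp_force: 0.0
t 3.85 cutter xyz -0.085 -0.0487 0.1733 rpy [-180.     0.    19.5] want yaw 19.5
F cutter -0.23 0.77 -0.01 open 0.0001
```

View pics/p1.png

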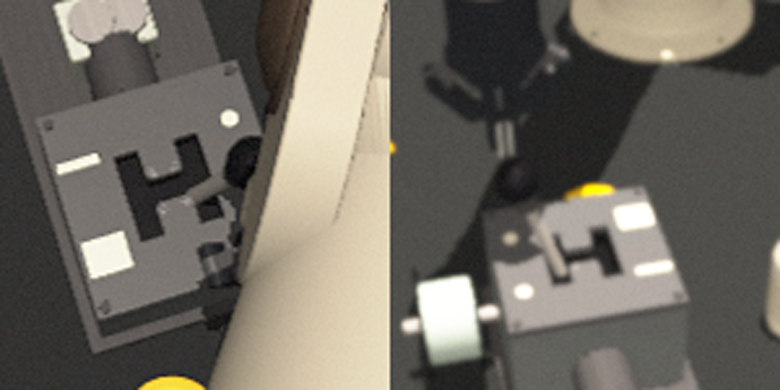

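The shut fingers stand just on the robot's side of the knob, in line with it (left panel finger ≈(212,258), knob ≈(243,160)). Now push +x to neutral, with the fingertip centre going to about x=-0.029.

```bash
python3 -m handwheel '[{"tx":0.01,"ty":0,"tz":0,"ax":0,"ay":0,"az":0,"jaw":-1},{"tx":0.01,"ty":0,"tz":0,"ax":0,"ay":0,"az":0,"jaw":-1},{"tx":0.01,"ty":0,"tz":0,"ax":0,"ay":0,"az":0,"jaw":-1},{"tx":0.006,"ty":0,"tz":0,"ax":0,"ay":0,"az":0,"jaw":-1},{"tx":0.005,"ty":0,"tz":0,"ax":0,"ay":0,"az":0,"jaw":-1},{"tx":0.005,"ty":0,"tz":0,"ax":0,"ay":0,"az":0,"jaw":-1},{"tx":0.005,"ty":0,"tz":0,"ax":0,"ay":0,"az":0,"jaw":-1},{"tx":0.004,"ty":0,"tz":0,"ax":0,"ay":0,"az":0,"jaw":-1},{"tx":0,"ty":0,"tz":0,"ax":0,"ay":0,"az":0,"jaw":-1},{"tx":0,"ty":0,"tz":0,"ax":0,"ay":0,"az":0,"jaw":-1}]'; python3 st.py
python3 - <<'E'
from workcell import optics
import cv2
a=optics.camera("top")["color"][110:260,215:365,::-1];b=optics.camera("scene")["color"][130:280,200:350,::-1]
cv2.imwrite("pics/p2.png",cv2.resize(cv2.hconcat([a,b]),None,fx=2.6,fy=2.6,interpolation=cv2.INTER_CUBIC))
E
```

```text
time: 5.2
ee_pos: [0.5762, -0.0828, 0.1732]
tcp_rot: [-180.0, -0.0, 19.5]
wrist_force: [-1.4, -0.6, 0.5]
opening: -0.0
grasp_force: 0.3
t 5.2 cutter xyz -0.03 -0.0487 0.1732 rpy [-180.    -0.    19.5] want yaw 19.5
F cutter -1.51 -0.05 0.55 open -0.0
```

View pics/p2.png

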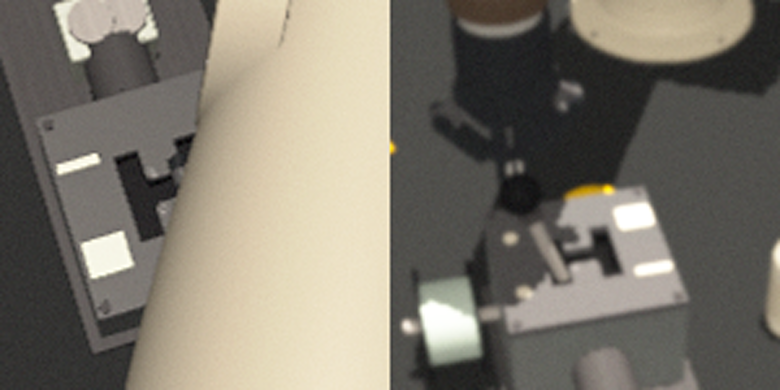

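The finger has followed the knob, now at right panel (521,193). I'll convert that to a gear angle.

```bash
cat >> h.py <<'E'
def W(x,y,z): c,s=np.cos(.34),np.sin(.34); return np.array([.5883+c*x-s*y,-.0269+s*x+c*y,z])
def knob(s,g): return W(.165*np.sin(g),.165*np.cos(g)*np.sin(s),.035+.165*np.cos(g)*np.cos(s))
def ang(n,p):
    r=least_squares(lambda a:proj(n,knob(*a))-p,[-.2,0]); return r.x.round(3)
P=lambda u,v:np.array([200+(u-390+.5)/2.6-.5,130+(v+.5)/2.6-.5])
Q=lambda u,v:np.array([215+(u+.5)/2.6-.5,110+(v+.5)/2.6-.5])
E
python3 -c "
from h import *
print('start top',ang('top',T(390,212)),'scene',ang('scene',S(144,98)))
print('now',ang('scene',P(521,193)))"
```

```text
start top [-0.289 -0.122] scene [-0.301 -0.121]
now [-0.295 -0.012]
```

Gear is about -0.01, so the lever is in neutral. Nudge it 1.5 mm further, back off, go round to the right side of the knob, and come up beside it.

```bash
python3 -m handwheel '[{"tx":0.0015,"ty":0,"tz":0,"ax":0,"ay":0,"az":0,"jaw":-1},{"tx":0,"ty":0,"tz":0,"ax":0,"ay":0,"az":0,"jaw":-1},{"tx":-0.012,"ty":0,"tz":0,"ax":0,"ay":0,"az":0,"jaw":-1},{"tx":-0.015,"ty":0,"tz":0,"ax":0,"ay":0,"az":0,"jaw":-1},{"tx":0,"ty":0.025,"tz":0,"ax":0,"ay":0,"az":0,"jaw":-1},{"tx":0,"ty":0.025,"tz":0,"ax":0,"ay":0,"az":0,"jaw":-1},{"tx":0.018,"ty":0,"tz":0,"ax":0,"ay":0,"az":0,"jaw":-1},{"tx":0.019,"ty":0,"tz":0,"ax":0,"ay":0,"az":0,"jaw":-1},{"tx":0.0185,"ty":0,"tz":0,"ax":0,"ay":0,"az":0,"jaw":-1},{"tx":0,"ty":0,"tz":0,"ax":0,"ay":0,"az":0,"jaw":-1}]'; python3 st.py
```

```text
time: 6.55
ee_pos: [0.6216, -0.1204, 0.1726]
tcp_rot: [-180.0, 0.0, 19.5]
wrist_force: [0.6, -0.9, 0.8]
opening: -0.0003
grasp_force: 0.0
t 6.55 cutter xyz 0.0002 -0.0992 0.1726 rpy [-180.     0.    19.5] want yaw 19.5
F cutter 0.29 -1.04 0.77 open -0.0003
```

Now push left, with the finger centre going from y=-0.099 to about +0.013.

```bash
python3 -m handwheel '[{"tx":0,"ty":-0.01,"tz":0,"ax":0,"ay":0,"az":0,"jaw":-1},{"tx":0,"ty":-0.012,"tz":0,"ax":0,"ay":0,"az":0,"jaw":-1},{"tx":0,"ty":-0.012,"tz":0,"ax":0,"ay":0,"az":0,"jaw":-1},{"tx":0,"ty":-0.012,"tz":0,"ax":0,"ay":0,"az":0,"jaw":-1},{"tx":0,"ty":-0.012,"tz":0,"ax":0,"ay":0,"az":0,"jaw":-1},{"tx":0,"ty":-0.012,"tz":0,"ax":0,"ay":0,"az":0,"jaw":-1},{"tx":0,"ty":-0.012,"tz":0,"ax":0,"ay":0,"az":0,"jaw":-1},{"tx":0,"ty":-0.012,"tz":0,"ax":0,"ay":0,"az":0,"jaw":-1},{"tx":0,"ty":-0.012,"tz":0,"ax":0,"ay":0,"az":0,"jaw":-1},{"tx":0,"ty":0,"tz":0,"ax":0,"ay":0,"az":0,"jaw":-1}]'; python3 st.py
python3 - <<'E'
from workcell import optics
import cv2
a=optics.camera("top")["color"][110:260,215:365,::-1];b=optics.camera("scene")["color"][130:280,200:350,::-1]
cv2.imwrite("pics/p3.png",cv2.resize(cv2.hconcat([a,b]),None,fx=2.6,fy=2.6,interpolation=cv2.INTER_CUBIC))
E
```

```text
time: 7.8
ee_pos: [0.5855, -0.019, 0.1732]
tcp_rot: [-180.0, 0.0, 19.6]
wrist_force: [-0.6, -0.4, 0.5]
opening: 0.0002
grasp_force: 0.0
t 7.8 cutter xyz -0.0 0.0084 0.1732 rpy [-180.     0.    19.6] want yaw 19.5
F cutter -0.69 -0.13 0.54 open 0.0002
```

View pics/p3.png

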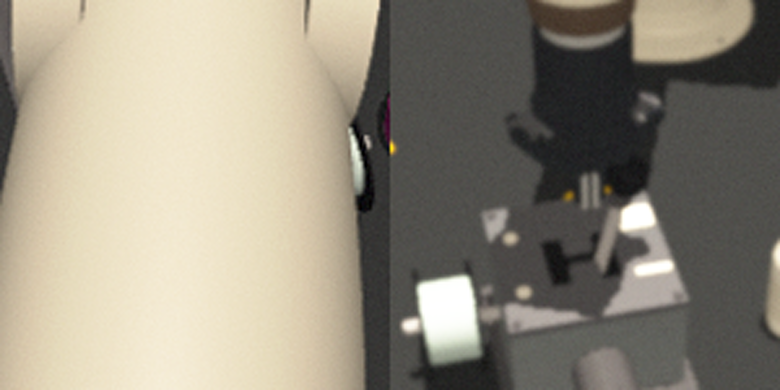

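The lever is now across, with the knob at right panel ≈(628,178) and the stem in the left slot.

```bash
python3 -c "
from h import *
print('now',ang('scene',P(628,178)))
for s in(.25,.3): print(s,proj('scene',knob(s,0)), proj('scene',knob(s,-.1)))"
```

```text
now [0.25  0.019]
0.25 [290.92007477 197.23929016] [289.01174331 192.82060741]
0.3 [294.50440553 197.46182438] [292.53640467 193.05159249]
```

Select ≈ 0.25 and gear ≈ 0.02, so it has crossed. Push 4 mm more to centre it in the column, then back off right and go round to the far side.

```bash
python3 -m handwheel '[{"tx":0,"ty":-0.0045,"tz":0,"ax":0,"ay":0,"az":0,"jaw":-1},{"tx":0,"ty":0,"tz":0,"ax":0,"ay":0,"az":0,"jaw":-1},{"tx":0,"ty":0.015,"tz":0,"ax":0,"ay":0,"az":0,"jaw":-1},{"tx":0,"ty":0.015,"tz":0,"ax":0,"ay":0,"az":0,"jaw":-1},{"tx":0.028,"ty":0,"tz":0,"ax":0,"ay":0,"az":0,"jaw":-1},{"tx":0.028,"ty":0,"tz":0,"ax":0,"ay":0,"az":0,"jaw":-1},{"tx":0,"ty":-0.022,"tz":0,"ax":0,"ay":0,"az":0,"jaw":-1},{"tx":0,"ty":-0.022,"tz":0,"ax":0,"ay":0,"az":0,"jaw":-1},{"tx":0,"ty":-0.022,"tz":0,"ax":0,"ay":0,"az":0,"jaw":-1},{"tx":0,"ty":0,"tz":0,"ax":0,"ay":0,"az":0,"jaw":-1}]'; python3 st.py
```

```text
time: 9.15
ee_pos: [0.6242, 0.0387, 0.1742]
tcp_rot: [180.0, -0.1, 19.6]
wrist_force: [0.3, 0.6, -0.2]
opening: 0.0003
grasp_force: 0.0
t 9.15 cutter xyz 0.0557 0.0498 0.1742 rpy [ 1.80e+02 -1.00e-01  1.96e+01] want yaw 19.5
F cutter 0.44 0.46 -0.24 open 0.0003
```

```bash
python3 -m handwheel '[{"tx":-0.012,"ty":0,"tz":0,"ax":0,"ay":0,"az":0,"jaw":-1},{"tx":-0.01,"ty":0,"tz":0,"ax":0,"ay":0,"az":0,"jaw":-1},{"tx":-0.01,"ty":0,"tz":0,"ax":0,"ay":0,"az":0,"jaw":-1},{"tx":-0.01,"ty":0,"tz":0,"ax":0,"ay":0,"az":0,"jaw":-1},{"tx":-0.01,"ty":0,"tz":0,"ax":0,"ay":0,"az":0,"jaw":-1},{"tx":-0.01,"ty":0,"tz":0,"ax":0,"ay":0,"az":0,"jaw":-1},{"tx":-0.006,"ty":0,"tz":0,"ax":0,"ay":0,"az":0,"jaw":-1},{"tx":-0.005,"ty":0,"tz":0,"ax":0,"ay":0,"az":0,"jaw":-1},{"tx":0,"ty":0,"tz":0,"ax":0,"ay":0,"az":0,"jaw":-1},{"tx":0,"ty":0,"tz":0,"ax":0,"ay":0,"az":0,"jaw":-1}]'; python3 st.py
```

```text
time: 10.4
ee_pos: [0.5563, 0.0125, 0.1733]
tcp_rot: [180.0, 0.0, 19.5]
wrist_force: [-0.3, 1.1, 0.2]
opening: -0.0001
grasp_force: 0.0
t 10.4 cutter xyz -0.017 0.0478 0.1733 rpy [180.    0.   19.5] want yaw 19.5
F cutter 0.05 1.13 0.19 open -0.0001
```

```bash
python3 -m handwheel '[{"tx":-0.002,"ty":0,"tz":0,"ax":0,"ay":0,"az":0,"jaw":-1},{"tx":-0.002,"ty":0,"tz":0,"ax":0,"ay":0,"az":0,"jaw":-1},{"tx":-0.0015,"ty":0,"tz":0,"ax":0,"ay":0,"az":0,"jaw":-1},{"tx":-0.0015,"ty":0,"tz":0,"ax":0,"ay":0,"az":0,"jaw":-1},{"tx":0,"ty":0,"tz":0,"ax":0,"ay":0,"az":0,"jaw":-1},{"tx":0,"ty":0,"tz":0,"ax":0,"ay":0,"az":0,"jaw":-1},{"tx":0,"ty":0,"tz":0,"ax":0,"ay":0,"az":0,"jaw":-1},{"tx":0,"ty":0,"tz":0,"ax":0,"ay":0,"az":0,"jaw":-1},{"tx":0,"ty":0,"tz":0,"ax":0,"ay":0,"az":0,"jaw":-1},{"tx":0,"ty":0,"tz":0,"ax":0,"ay":0,"az":0,"jaw":-1}]'; python3 st.py
```

```text
time: 11.65
ee_pos: [0.5511, 0.0106, 0.1731]
tcp_rot: [-180.0, -0.2, 19.5]
wrist_force: [9.9, 2.9, -5.8]
opening: 0.0001
grasp_force: 5.3
t 11.65 cutter xyz -0.0226 0.0478 0.1731 rpy [-180.    -0.2   19.5] want yaw 19.5
F cutter 10.31 -0.58 -5.76 open 0.0001
```

The force has risen to 10 N, so the lever is against the slot end. Back off +x, then up and away to the right so both cameras can see it.

```bash
python3 -m handwheel '[{"tx":0.01,"ty":0,"tz":0,"ax":0,"ay":0,"az":0,"jaw":-1},{"tx":0.02,"ty":0,"tz":0,"ax":0,"ay":0,"az":0,"jaw":-1},{"tx":0,"ty":0,"tz":-0.03,"ax":0,"ay":0,"az":0,"jaw":-1},{"tx":0,"ty":0,"tz":-0.04,"ax":0,"ay":0,"az":0,"jaw":-1},{"tx":-0.01,"ty":0.04,"tz":-0.01,"ax":0,"ay":0,"az":0,"jaw":-1},{"tx":-0.02,"ty":0.04,"tz":0,"ax":0,"ay":0,"az":0,"jaw":-1},{"tx":-0.03,"ty":0.04,"tz":0,"ax":0,"ay":0,"az":0,"jaw":-1},{"tx":-0.03,"ty":0.04,"tz":0,"ax":0,"ay":0,"az":0,"jaw":-1},{"tx":-0.03,"ty":0.04,"tz":0,"ax":0,"ay":0,"az":0,"jaw":-1},{"tx":-0.03,"ty":0.04,"tz":0,"ax":0,"ay":0,"az":0,"jaw":-1}]'; python3 -m handwheel '[{"tx":-0.03,"ty":0.03,"tz":0,"ax":0,"ay":0,"az":0,"jaw":-1},{"tx":-0.03,"ty":0.03,"tz":0,"ax":0,"ay":0,"az":0,"jaw":-1},{"tx":0,"ty":0,"tz":0,"ax":0,"ay":0,"az":0,"jaw":-1},{"tx":0,"ty":0,"tz":0,"ax":0,"ay":0,"az":0,"jaw":-1},{"tx":0,"ty":0,"tz":0,"ax":0,"ay":0,"az":0,"jaw":-1},{"tx":0,"ty":0,"tz":0,"ax":0,"ay":0,"az":0,"jaw":-1},{"tx":0,"ty":0,"tz":0,"ax":0,"ay":0,"az":0,"jaw":-1},{"tx":0,"ty":0,"tz":0,"ax":0,"ay":0,"az":0,"jaw":-1},{"tx":0,"ty":0,"tz":0,"ax":0,"ay":0,"az":0,"jaw":-1},{"tx":0,"ty":0,"tz":0,"ax":0,"ay":0,"az":0,"jaw":-1}]';python3 st.py
python3 - <<'E'
from workcell import optics
import cv2
a=optics.camera("top")["color"][110:260,215:365,::-1];b=optics.camera("scene")["color"][130:280,200:350,::-1]
cv2.imwrite("pics/p4.png",cv2.resize(cv2.hconcat([a,b]),None,fx=2.6,fy=2.6,interpolation=cv2.INTER_CUBIC))
E
```

```text
time: 12.9
ee_pos: [0.516, -0.2576, 0.2534]
tcp_rot: [-180.0, 0.0, 19.5]
wrist_force: [-0.2, 0.7, 0.2]
opening: 0.0005
grasp_force: 0.0
time: 14.15
ee_pos: [0.4801, -0.3327, 0.2532]
tcp_rot: [-180.0, 0.0, 19.5]
wrist_force: [0.1, -0.9, 0.0]
opening: -0.0001
grasp_force: 0.0
t 14.15 cutter xyz -0.204 -0.2523 0.2532 rpy [-180.     0.    19.5] want yaw 19.5
F cutter -0.25 -0.87 0.03 open -0.0001
```

View pics/p4.png

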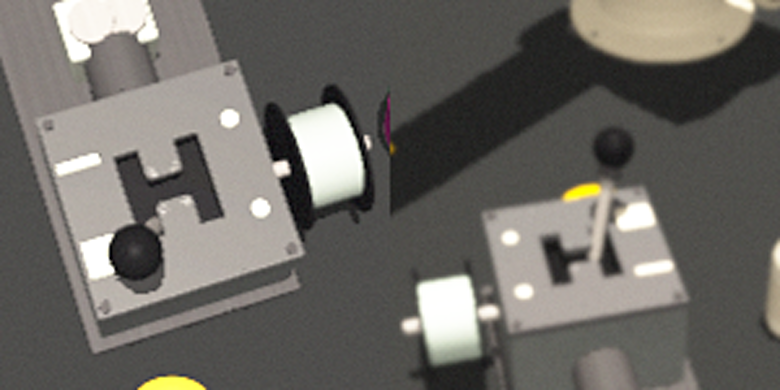

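The lever leans into the near-left slot beside the wide bar, with the knob at top panel (135,251) and scene panel (614,148). The hand is well clear of it.

```bash
python3 -c "
from h import *
a,b=ang('top',Q(135,251)),ang('scene',P(614,148)); print(a,b)
assert min(a[0],b[0])>.22 and max(a[1],b[1])<-.285
from workcell import workorder
print(workorder.job_done())"
```

```text
[ 0.275 -0.311] [ 0.26  -0.287]
the job is handed in; nothing more can be done
None
```

The job is handed in: the lever rests in the near left slot beside the wide bar, measured at select ≈ 0.27 and gear ≈ -0.30 rad, it was only ever pushed, and the hand finished clear of it; the verdict was not shown.

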